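# Pin the clamshell leak-test jig shut over a gas fitting

### The job

Stand the brass gas fitting flange-down in the round pocket of the clamshell leak-test jig and let go of it, then fold the jig's hinged upper half down over it. Take the locating pin from its stand, push it down through the hole in the upper half into the post hole below until its collar bears on the upper half, and press on so that the sprung jig is fully shut. Finish while still holding the pin pressed down like this (do not let go), and leave the timer, the beaker and the gauze pack where they are.

Things in the scene. Friction and masses are not known exactly. Their poses are not given: they have to be found in the camera images.
- jig: Clamshell jig, fixed. Origin under the pocket's centre, on the bench; x points from pin post (-60 mm) over pocket (0) to hinge (+75 mm), y across, z up. Aluminium base plate 18 mm thick, x -42 to +100, y +-38 mm. Post block 38 x 44 mm, 48.5 mm high. Two hinge lugs 58 mm high at x = 75, y = +-31 mm. Load the pocket with the fingers closing along y: the raised upper half is close by at +x.
- pocket (a point): Centre of the round pocket (47 mm wide with a 2.5 mm chamfer, for the fitting's flange), on top of the unpressed rubber seal that is its floor: 12 mm above the bench, 6 mm below the plate's top. The seal is sprung (3 N per mm); the shut jig presses it down 4 mm. Axes as the jig's.
- post_hole (a point): Centre of the mouth of the pin hole in the top of the post, 48.5 mm above the bench; vertical through hole 12 mm wide; axes as the jig's.
- jig_lid (a joint): Hinge of the upper half: 0 = fully shut (level), grows as its free end rises; 1.6 to 1.85 at the start (upright or leaning away from the pocket), at most 2.0. Stays where left (friction); 1 to 2 N at the free end moves it. It meets the seated fitting at 0.053; then the sprung seal resists and, on release, lifts it to about 0.04. Fully shut needs about 7 N down at the pin hole.
- lid_hinge (a point): Middle of the hinge axis, 49 mm above the bench. Axes turn with the upper half: x from its free end to the hinge, y along the hinge, z out of its outer face (up when shut). The upper half is an aluminium plate 50 mm wide, 8 mm thick, from 12 to 152 mm from the axis, inner face at local z = 0, outer at 8 mm. A rubber pad inside (32 mm wide, 5 mm thick, 75 mm from the axis) presses on the fitting.
- lid_back (a point): Point on the outer (upper, when shut) face of the upper half, 110 mm from the hinge axis, in the middle of its width: a good place to push. Axes as lid_hinge.
- lid_hole (a point): Centre of the mouth of the pin hole in the outer face of the upper half, 135 mm from the hinge axis: 13 mm wide, 8 mm deep, with a 2 mm chamfer. 57 mm above the bench when fully shut, then right over the post hole. Axes as lid_hinge.
- fitting: Loose brass flanged gas fitting, 36 mm tall, about 60 g: flange 42 mm wide and 6 mm thick at the bottom, its lower edge bevelled by 3 mm, above it a straight round body 26 mm wide. Origin: centre of the flange's underside; z up along its axis. It starts standing flange-down on the bench.
- pin_stand: Grey plastic stand for the pin, fixed, 44 x 44 mm, 52 mm high, with a 12 mm vertical hole in the middle. Origin: centre of its underside, z up.
- pin: Loose locating pin, upright in its stand at first, about 50 g: steel shank 9 mm wide, 46 mm long, tip tapered; steel collar 26 mm wide, 4 mm thick; on it a black knob 20 mm wide, 30 mm tall. Origin: centre of the collar's underside (52 mm above the bench in the stand, 57 mm when home in the shut jig); z up to the knob (top at 34 mm). Gripped firmly by the knob it can be pressed with over 10 N.
- pin_tip (a point): Tip of the pin's shank, 46 mm below its origin.
- stereotax: Obstacle, fixed: stereotaxic frame on the bench between the fitting (on its left) and the jig and pin (on its right), origin under it. Under 0.15 m high for x below 0.45 m, up to 0.45 m high behind that; at x = 0.54 to 0.57 m its right arm reaches out to y = -0.30 m at a height of 0.21 to 0.26 m. Pass it in front, close to the robot and high.
- bench_timer: Bystander: white bench timer, 62 x 64 x 18 mm, origin under its centre; to be left alone.
- beaker: Bystander: glass beaker, 43 mm wide, 52 mm tall, origin under its centre; to be left alone.
- gauze_pack: Bystander: pack of gauze, 54 x 54 x 15 mm, origin under its centre; to be left alone.

How it is judged (in metres and radians):
On the way, in this order (a step that is already met when the one before it is completed fails the run):
1. the fitting stands flange-down in the pocket on the seal, let go (horizontal distance between fitting and pocket below 0.004 m and angle between fitting's own z axis and vertical below 0.08 rad and z of fitting in the frame of jig below 0.0145 m and contact force between the fingers and fitting below 0.3 N and value of joint jig_lid above 0.3 rad), for 0.2 s.
2. the upper half is folded down onto the fitting (horizontal distance between fitting and pocket below 0.004 m and angle between fitting's own z axis and vertical below 0.08 rad and value of joint jig_lid below 0.075 rad), for 0.2 s.
3. the pin is through the upper half and in the post hole (horizontal distance between pin_tip and post_hole below 0.005 m and z of pin_tip in the frame of jig below 0.035 m and value of joint jig_lid below 0.075 rad), for 0.1 s.
At the end, for the whole second after the job is handed in: Through the last second: fitting flange-down in the pocket (4 mm, 0.08 rad), underside under 10.5 mm up; upper half shut below 0.012 rad; pin in both holes (5 mm, 0.12 rad), tip under 16 mm up, pressing on the jig with over 3 N; fingers hold or press the pin with over 2 N (horizontal distance between fitting and pocket below 0.004 m and angle between fitting's own z axis and vertical below 0.08 rad and z of fitting in the frame of jig below 0.0105 m and value of joint jig_lid below 0.012 rad and horizontal distance between pin_tip and post_hole below 0.005 m and z of pin_tip in the frame of jig below 0.016 m and angle between pin's own z axis and vertical below 0.12 rad and contact force between pin and jig above 3 N and contact force between the fingers and pin above 2 N); the arm keeps its last pose, push and grip.
It fails at once if the bench timer is moved by more than 30 mm (distance of bench_timer from where it was at the start of the episode above 0.03 m).
It fails at once if the beaker is moved by more than 30 mm (distance of beaker from where it was at the start of the episode above 0.03 m).
It fails at once if the gauze pack is moved by more than 30 mm (distance of gauze_pack from where it was at the start of the episode above 0.03 m).
It also fails if it takes over 72 s, if anything falls off the work surface, if the arm or the gripper's body presses on something with over 40 N, if the wrist force passes 120 N, or if a joint passes its speed limit or range.

### The arm

A 6-joint arm with a two-finger parallel gripper is mounted at the origin on a cart in front of the work surface, level with it; the furniture and walls round the work are solid. World frame = base frame: x ahead of the robot, y to its left, z up, the work surface at z = 0. Lengths are in m, angles in degrees, forces in N, time in s.
With the tool pointing down it reaches from about 0.375 to 0.9 m from the base axis. Payload 3.1 kg.
Tool frame: the origin (TCP) lies on the centre line of the jaws, within the pads' length; the fingertips stand 17 mm ahead of it and the grasp point (between the pads) lies 2 mm behind it; z points along the fingers, y is the line along which they close (so a half turn about z gives the same grasp; the last joint's range is limited). The gripper opens to 87 mm and grips with 3 to 60 N. Pads are 19 mm wide; open, the fingers measure 117 mm over their backs; the gripper's body (75 mm by 190 mm) begins 51 mm behind the grasp point.
Start: joints at [56.007, 30.224, 82.088, -0, 67.689, -10.227], TCP at [0.252, 0.572, 0.24] pointing down, gripper open.
Joint ranges: [-176.69, 176.69], [-43.24, 126.21], [12.49, 139.97], [-82, 262], [0, 151.66], [-163.58, 163.58]. Speed limits (degrees/s): [159.86, 159.86, 180, 180, 180, 180].

### API

Orientations are given as a 3x3 rotation matrix whose columns are the frame's x, y, z axes.
In Python, from rig import bot, imaging, finder gives the robot as it stands. The module is installed in compiled form; this text tells all that it offers.
- The arm moves only by the tool play_rows, never from a script. Its argument "motion" is a list that holds one entry, the list of rows, each a list of 6 numbers: the shift along the tool's x, y, z in m, then the turn, a rotation vector about the tool's x, y, z in degrees. In form: [[[dx, dy, dz, wx, wy, wz], ...]]. A call has 1 to 8 rows; each row is the pose to reach, as a shift and turn from the pose commanded when the call began, along the tool's axes at that moment; what a row does not reach only later rows make up. A row lasts 1/12 s, in which the tool goes at most 41.7 mm and 7.16 degrees, less where a joint would pass 70% of its speed; a pose out of reach is approached as far as the arm can. A call with a gripper value outside its range is refused whole. "fingers" is the finger opening in m, from 0 to 0.087, set as the call begins (left out, the last holds). The fingers move at their own pace and stop on an object; the grip force is fixed at half the most. Time passes only in rows, so rows that repeat a pose let the fingers close. It gives the time, the measured TCP pose, the force, the opening and the grip force at its end, in the units of the state.
- bot.read_state(): the state, without advancing time (a new reading comes with each control period).
- imaging.capture(name): name is "scene" or "top"; returns a dict with "frame" (400x640x3 uint8, red, green, blue), "camera_matrix" (3x3 intrinsics, pixels), "R" (3x3) and "t" (3): a world point X has camera coordinates R X + t. Camera axes: x right, y down, z forward; pixel columns grow to the right and rows downward; lengths in m; the calibration is good to about 2 mm. A picture is of the moment at which its call begins. There is no depth.
- bot.hand_in(): hands the job in; it is judged then, once.
Trained networks look in the newest picture that a camera, given by its name, has taken for a name from the list of things; names that differ only in an ending like _2 or _b are one class to them, and where a whole thing is asked for, a point or a joint stands for the part that bears it (a point fixed in the world has none). Each returns a list of dicts, best first, with "confidence" (0 to 1); they miss things now and then, are a little off and sometimes report something else, mostly with a low value. They report only what shows in the picture. A call takes as long as a camera call.
- finder.recognise(camera, name): "at" ([x, y, z] in m, in world coordinates, good to about 4 mm: the middle of the surface that is visible of it).
- finder.outline_of(camera, name): "pixels" (400x640 bool, what is visible of it).
The state is a dict: "time_s": time; "joint_positions": joint angles; "qvel": joint speeds; "tau": joint torques, N m; "position": TCP position; "tcp_rot": TCP orientation; "force": force on the tool from outside, world axes, zero at the start; "moment": the same for the moment, N m; "opening": opening from 0.0 (shut) to 1.0 (fully open); "grasp_force": force on a finger pad.
Only numpy, scipy, OpenCV 4.12 (cv2) and the standard library are available. Lean on these libraries where they do the work, as an engineer would, in place of code of your own. Each camera call takes 0.05 s, during which the arm holds its last target. There are 200 camera calls.

## Working session

There is one attempt and no reset: what is moved stays moved. The work goes in short steps, Python scripts to look and compute and a tool call to move; the robot and the scene stay as the last step left them, time stands still between calls to the robot, and variables do not carry over. Pictures are saved under pics/ and viewed, at most 10 in all, crops included, and the job is handed in when it is done.

Besides the shell and the picture viewer there is one more tool, called after "Call:" as name(argument=value, ...) on one line, values as JSON. play_rows: Moves the arm, as the interface text tells. Its arguments: {"type":"object","properties":{"motion":{"type":"array"},"fingers":{"type":"number"}},"required":["motion"]}

```bash
mkdir -p pics; cat > h.py <<'E'
from rig import bot, imaging, finder
import numpy as np, cv2
def snap(n,fn=None):
    c=imaging.capture(n)
    if fn: cv2.imwrite('pics/'+fn,c['frame'][:,:,::-1])
    return c
def proj(c,X):
    p=c['R']@np.array(X)+c['t']; q=c['camera_matrix']@p; return q[:2]/q[2]
def ray(c,uv,z):
    d=c['R'].T@np.linalg.solve(c['camera_matrix'],[uv[0],uv[1],1]); o=-c['R'].T@c['t']
    return o+d*(z-o[2])/d[2]
E
python3 - <<'E'
from h import *
np.set_printoptions(precision=4,suppress=True)
s=bot.read_state(); print(s['time_s'],s['position'],s['tcp_rot'])
for n in ['scene','top']:
    c=snap(n,n+'0.png'); print(n,'cam at',-c['R'].T@c['t'],c['R'][2])
    for k in ['jig','jig_lid','fitting','pin_stand','pin','bench_timer','beaker','gauze_pack','stereotax']:
        r=finder.recognise(n,k); print(k,[(np.round(x['at'],4).tolist(),round(x['confidence'],2)) for x in r[:2]])
E
```

```text
0.0 [0.2514 0.5714 0.2386] [[-0.9152  0.4029 -0.0012]
 [ 0.4029  0.9152 -0.0018]
 [ 0.0004 -0.0022 -1.    ]]
scene cam at [-0.0274 -1.0089  0.6755] [ 0.3696  0.7831 -0.5002]
jig [([0.4125, -0.3668, 0.0366], 0.93), ([0.4157, -0.3786, 0.1295], 0.53)]
jig_lid [([0.4171, -0.3805, 0.1337], 0.77)]
fitting [([0.3885, 0.2992, 0.0207], 0.48)]
pin_stand [([0.52, -0.4532, 0.0323], 0.77)]
pin [([0.3918, 0.299, 0.018], 0.7), ([0.5359, -0.4502, 0.0761], 0.68)]
bench_timer [([0.2523, -0.3827, 0.0185], 0.85)]
beaker [([0.5981, -0.5263, 0.0206], 0.83)]
gauze_pack [([0.3982, -0.5206, 0.0173], 0.81)]
stereotax []
top cam at [ 0.1892 -0.1079  1.5316] [ 0.1533 -0.003  -0.9882]
jig [([0.417, -0.3208, 0.0196], 0.67), ([0.4182, -0.3708, 0.1364], 0.56)]
jig_lid [([0.4175, -0.37, 0.1345], 0.83)]
fitting [([0.3899, 0.3061, 0.0078], 0.59)]
pin_stand [([0.5281, -0.4326, 0.0571], 0.48)]
pin []
bench_timer [([0.258, -0.375, 0.0137], 0.85)]
beaker [([0.6062, -0.5155, 0.0231], 0.38)]
gauze_pack [([0.4, -0.516, 0.0161], 0.69), ([0.4173, -0.3698, 0.1366], 0.34)]
stereotax [([0.4166, -0.3207, 0.0194], 0.57)]
```

View pics/scene0.png

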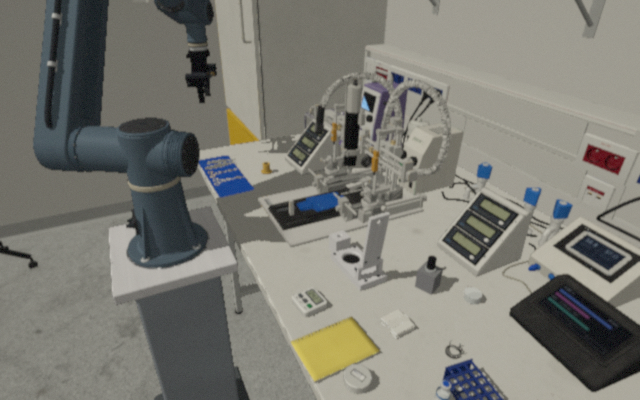

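View pics/top0.png

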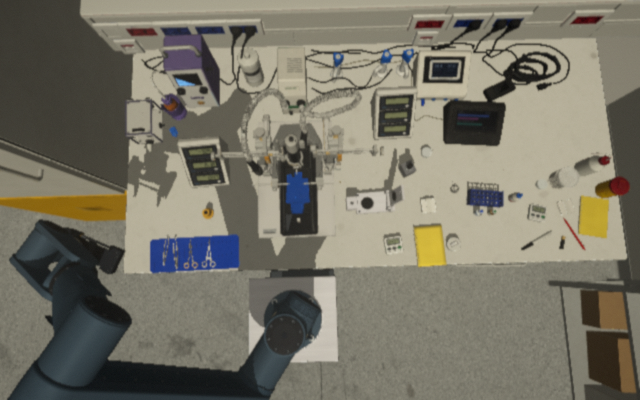

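The scene view shows the jig at about (350,258) with its lid raised at (376,235), the pin in its stand at (430,270) and the fitting at (266,168). In the top view the fitting is at (208,211), the pocket about (368,201), the post about (352,201), the lid about (395,196) and the pin stand about (407,162). Jig x runs roughly along world -y.

```bash
python3 - <<'E'
from h import *
np.set_printoptions(precision=4,suppress=True)
o=[]
boxes={'top':[(335,175,80,45),(390,145,40,40),(190,195,40,30)],'scene':[(325,205,65,90),(410,245,40,55),(250,155,32,26)]}
tiles=[]
for n in ['top','scene']:
    c=snap(n); np.savez('c_'+n,**c); print(n,c['camera_matrix'][0,0])
    m=c['frame'][:,:,::-1].copy()
    for k in ['jig','jig_lid','fitting','pin_stand','pin']:
        r=finder.outline_of(n,k)
        for x in r[:2]:
            ys,xs=np.nonzero(x['pixels']); print(n,k,round(x['confidence'],2),len(xs),xs.mean().round(1),ys.mean().round(1),xs.min(),xs.max(),ys.min(),ys.max())
    row=[cv2.resize(m[y:y+h,x:x+w],(int(w*290/h),290) if int(w*290/h)<400 else (400,int(h*400/w)),interpolation=cv2.INTER_CUBIC) for x,y,w,h in boxes[n]]
    row=[cv2.resize(r,(266,int(r.shape[0]*266/r.shape[1]))) if r.shape[1]<0 else r for r in row]
    H=max(r.shape[0] for r in row)
    row=[cv2.copyMakeBorder(r,0,H-r.shape[0],0,2,cv2.BORDER_CONSTANT) for r in row]
    R=np.hstack(row); print(R.shape); tiles.append(R)
W=max(t.shape[1] for t in tiles)
M=np.vstack([cv2.copyMakeBorder(t,0,0,0,W-t.shape[1],cv2.BORDER_CONSTANT) for t in tiles])
s=min(1,800/M.shape[1],600/M.shape[0]); cv2.imwrite('pics/m1.png',cv2.resize(M,None,fx=s,fy=s)); print(s,M.shape)
E
```

```text
top 410.4277529049757
top jig 0.78 1085 375.4 200.6 346 403 184 213
top jig_lid 0.81 281 395.5 195.8 386 405 185 205
top jig_lid 0.66 86 207.4 212.6 202 212 208 217
top pin_stand 0.6 123 406.1 169.3 399 415 161 176
(290, 1082, 3)
scene 410.7452374196714
scene jig 0.92 2654 361.7 253.4 330 389 212 289
scene jig 0.47 1080 374.3 240.0 360 389 212 269
scene jig_lid 0.69 1054 374.3 239.6 360 389 212 269
scene jig_lid 0.59 83 265.9 167.6 262 270 162 173
scene fitting 0.48 101 266.0 167.9 261 271 162 173
scene pin_stand 0.65 557 427.9 278.6 415 442 261 293
scene pin 0.62 124 431.0 264.0 426 435 256 271
(290, 781, 3)
0.7393715341959335 (580, 1082, 3)
```

View pics/m1.png

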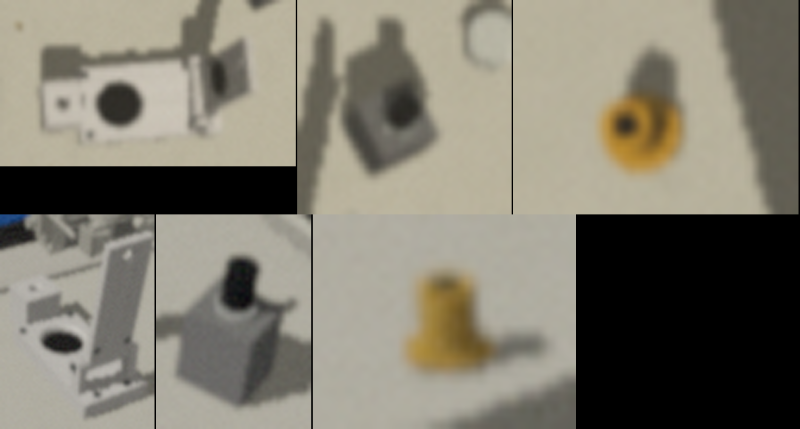

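The crops show a clean dark pocket disc, the post hole left of it in the top view, the pin's dark knob and the yellow fitting. All of them can be segmented by colour.

```bash
cat >> h.py <<'E'
from scipy.optimize import least_squares
def cyl(x,y,segs):
    a=np.linspace(0,2*np.pi,48,endpoint=False)
    return np.array([[x+r*np.cos(t),y+r*np.sin(t),z] for r,z in segs for t in a])
def hullcent(c,P):
    p=np.array([proj(c,q) for q in P],np.float32)
    h=cv2.convexHull(p); m=cv2.moments(h); return np.array([m['m10']/m['m00'],m['m01']/m['m00']]),m['m00']
def blob(mask,seed):
    n,l,st,ce=cv2.connectedComponentsWithStats(mask.astype(np.uint8),connectivity=8)
    i=min(range(1,n),key=lambda i:np.hypot(*(ce[i]-seed))+(100 if st[i][4]<6 else 0)); return ce[i],st[i][4]
def up(c,box,k=8):
    x,y,w,h=box; return cv2.resize(c['frame'][y:y+h,x:x+w],None,fx=k,fy=k,interpolation=cv2.INTER_CUBIC).astype(int)
def upx(ce,box,k=8): return (np.array(ce)+.5)/k-.5+np.array(box[:2])
E
python3 - <<'E'
from h import *
np.set_printoptions(precision=4,suppress=True)
C={n:dict(np.load(f'c_{n}.npz')) for n in ['top','scene']}
fit=[(.021,.003),(.021,.006),(.018,0),(.013,.006),(.013,.036)]
def run(name,boxes,maskf,segs,guess):
    obs={}
    for n,(box,seed) in boxes.items():
        u=up(C[n],box); ce,a=blob(maskf(u),(np.array(seed)-box[:2])*8); obs[n]=upx(ce,box); 
        c=C[n]; f=lambda q:hullcent(c,cyl(q[0],q[1],segs))[0]-obs[n]
        s=least_squares(f,guess).x; print(name,n,'px',obs[n],'area',a/64,'model',hullcent(c,cyl(*s,segs))[1],'xy',s)
    s=least_squares(lambda q:np.r_[tuple(hullcent(C[n],cyl(q[0],q[1],segs))[0]-obs[n] for n in obs)],guess)
    print(name,'joint',s.x,'res',s.fun)
br=lambda u:u.sum(2)/3
run('fitting',{'top':((190,195,40,30),(207.5,213)),'scene':((250,155,32,26),(266,168))},lambda u:(u[...,0]-u[...,2]>60),fit,[.39,.305])
run('pocket',{'top':((335,175,80,45),(367.2,203)),'scene':((325,205,65,90),(351,258))},lambda u:br(u)<120,[(.0235,.0165)],[.41,-.32])
run('knob',{'top':((390,145,40,40),(410,165)),'scene':((410,245,40,55),(431,264))},lambda u:br(u)<60,[(.010,.057),(.010,.086)],[.53,-.44])
for n,uv in [('top',(352.3,202.8))]: print('posthole',ray(C[n],uv,.0485))
for n,b,sd in [('top',(335,175,80,45),(352.3,202.8)),('scene',(325,205,65,90),(338,241))]:
    u=br(up(C[n],b)).astype(np.uint8)
    g=cv2.medianBlur(u,5); x,y=((np.array(sd)-b[:2])*8).astype(int); w=g[y-16:y+16,x-16:x+16].astype(float)
    iy,ix=np.unravel_index(w.argmin(),w.shape); p=upx((x-16+ix,y-16+iy),b); print('posthole',n,w.min(),w.max(),p,ray(C[n],p,.0485))
E
```

```text
fitting top px [207.3281 213.4694] area 92.15625 model 101.86008116381709 xy [0.3897 0.3125]
fitting scene px [265.4477 168.3454] area 67.46875 model 109.98311847168952 xy [0.3918 0.3147]
fitting joint [0.3905 0.3128] res [-0.0801 -0.2037 -0.1542  0.2636]
pocket top px [366.7917 202.7234] area 114.4375 model 122.81945721548982 xy [ 0.4123 -0.2851]
pocket scene px [350.4751 258.2   ] area 131.1875 model 162.3590822997503 xy [ 0.4135 -0.2865]
pocket joint [ 0.4132 -0.2859] res [ 0.217  -0.2383 -0.1966 -0.0857]
knob top px [409.2469 164.7074] area 28.421875 model 36.98651183373295 xy [ 0.5399 -0.4396]
knob scene px [431.1445 262.7075] area 85.859375 model 126.42515281308442 xy [ 0.5382 -0.4413]
knob joint [ 0.5389 -0.4405] res [ 0.2421  0.249   0.0033 -0.2974]
posthole [ 0.4087 -0.2284  0.0485]
posthole top 102.0 183.0 [351.3125 202.4375] [ 0.4101 -0.2249  0.0485]
posthole scene 109.0 177.0 [338.6875 242.4375] [ 0.3965 -0.2518  0.0485]
```

```bash
cat >> h.py <<'E'
from scipy.spatial.transform import Rotation as Ro
def mv(pos,yaw,tilt=None):
    """shift/turn (tool axes) to a down-pointing pose with tool y at world angle yaw (deg)"""
    s=bot.read_state(); R=np.array(s['tcp_rot']); a=np.radians(yaw)
    y=np.array([np.cos(a),np.sin(a),0]); z=np.array([0,0,-1.]); G=np.c_[np.cross(y,z),y,z]
    d=R.T@(np.array(pos)-s['position']); w=Ro.from_matrix(R.T@G).as_rotvec(degrees=True)
    print('t',s['time_s'],'at',np.round(s['position'],4),'J',np.round(s['joint_positions'],1),'F',np.round(s['force'],1),'MOVE',np.round(d,4).tolist(),np.round(w,2).tolist())
E
python3 -c "
from h import *
mv([.3905,.3128,.15],90)"
```

```text
t 1.6 at [0.2518 0.572  0.2395] J [ 56.   30.2  82.1   0.   67.7 -10.2] F [-0.1 -0.8 -0.2] MOVE [-0.2314, -0.1813, 0.0895] [-0.0, -0.0, -23.77]
```

Call:
play_rows(motion=[[[-0.231,-0.181,0.09,0,0,-23.8],[-0.231,-0.181,0.09,0,0,-23.8],[-0.231,-0.181,0.09,0,0,-23.8],[-0.231,-0.181,0.09,0,0,-23.8],[-0.231,-0.181,0.09,0,0,-23.8],[-0.231,-0.181,0.09,0,0,-23.8],[-0.231,-0.181,0.09,0,0,-23.8],[-0.231,-0.181,0.09,0,0,-23.8]]], fingers=0.087)

```text
time_s: 2.27
position: [0.3915, 0.3096, 0.1485]
tcp_rot: [[-1.0, 0.002, -0.001], [0.002, 1.0, -0.002], [0.001, -0.002, -1.0]]
force: [-0.2, 1.1, 0.5]
opening: 1.001
grasp_force: 0.0
```

```bash
python3 -c "
from h import *
mv([.3905,.3128,.026],90)"
```

```text
t 2.2667 at [0.3915 0.3096 0.1485] J [ 2.550e+01  2.870e+01  1.049e+02 -1.000e-01  4.650e+01 -6.430e+01] F [-0.2  1.1  0.5] MOVE [0.0009, 0.0034, 0.1225] [-0.11, -0.06, -0.12]
```

Call:
play_rows(motion=[[[0,0,0.03,0,0,0],[0,0,0.06,0,0,0],[0,0,0.09,0,0,0],[0,0,0.11,0,0,0],[0,0,0.123,0,0,0],[0,0,0.123,0,0,0],[0,0,0.123,0,0,0]]])

```text
time_s: 2.85
position: [0.3902, 0.3132, 0.0261]
tcp_rot: [[-1.0, -0.001, -0.001], [-0.001, 1.0, -0.001], [0.001, -0.001, -1.0]]
force: [-0.0, 0.1, 0.5]
opening: 0.998
grasp_force: 0.0
```

Call:
play_rows(motion=[[[0,0,0,0,0,0],[0,0,0,0,0,0],[0,0,0,0,0,0],[0,0,0,0,0,0],[0,0,0,0,0,0],[0,0,0,0,0,0],[0,0,0,0,0,0],[0,0,0,0,0,0]]], fingers=0.0)

```text
time_s: 3.52
position: [0.3903, 0.3133, 0.0266]
tcp_rot: [[-1.0, -0.001, 0.0], [-0.001, 1.0, 0.0], [-0.0, 0.0, -1.0]]
force: [0.2, -0.1, -0.7]
opening: 0.48
grasp_force: 0.0
```

Call:
play_rows(motion=[[[0,0,0,0,0,0],[0,0,0,0,0,0],[0,0,0,0,0,0],[0,0,0,0,0,0],[0,0,0,0,0,0],[0,0,0,0,0,0]]])

```text
time_s: 4.02
position: [0.3902, 0.3132, 0.0265]
tcp_rot: [[-1.0, -0.001, -0.0], [-0.001, 1.0, -0.0], [0.0, -0.0, -1.0]]
force: [0.1, -0.0, -0.2]
opening: 0.294
grasp_force: 30.0
```

```bash
python3 - <<'E'
from h import *
np.set_printoptions(precision=4,suppress=True)
print(bot.read_state()['opening'],bot.read_state()['grasp_force'])
fit=[(.021,.003),(.021,.006),(.018,0),(.013,.006),(.013,.036)]
c=snap('scene'); b=(250,150,32,31)
u=up(c,b); ce,a=blob(u[...,0]-u[...,2]>60,(np.array((266,168))-b[:2])*8); print(upx(ce,b),a/64)
mv([.385,.25,.40],90)
E
```

```text
0.29407547451747773 29.999763714149594
[262.8237 169.0611] 20.1875
t 4.0667 at [0.3902 0.3132 0.0265] J [ 25.9  41.9 108.4  -0.   29.7 -64.1] F [ 0.3 -0.6  0.1] MOVE [0.0053, -0.0632, -0.3735] [-0.01, -0.01, 0.04]
```

Call:
play_rows(motion=[[[0,0,-0.01,0,0,0],[0,0,-0.03,0,0,0],[0,0,-0.07,0,0,0],[0,0,-0.11,0,0,0],[0,0,-0.15,0,0,0],[0,0,-0.19,0,0,0],[0.005,-0.03,-0.22,0,0,0],[0.005,-0.06,-0.24,0,0,0]]])

```text
time_s: 4.73
position: [0.3855, 0.2539, 0.2704]
tcp_rot: [[-1.0, -0.004, 0.005], [-0.004, 1.0, 0.002], [-0.005, 0.002, -1.0]]
force: [0.6, -0.6, -0.6]
opening: 0.288
grasp_force: 30.0
```

Call:
play_rows(motion=[[[0,-0.035,-0.02,0,0,0],[0,-0.07,-0.04,0,0,0],[0,-0.105,-0.06,0,0,0],[0,-0.14,-0.08,0,0,0],[0,-0.175,-0.1,0,0,0],[0,-0.21,-0.11,0,0,0],[0,-0.25,-0.115,0,0,0],[0,-0.28,-0.115,0,0,0]]])

```text
time_s: 5.4
position: [0.3853, -0.0291, 0.3837]
tcp_rot: [[-1.0, 0.0, 0.004], [0.0, 1.0, -0.002], [-0.004, -0.002, -1.0]]
force: [0.9, 0.1, -1.3]
opening: 0.289
grasp_force: 30.0
```

```bash
python3 - <<'E'
from h import *
s=bot.read_state();print(s['opening'],s['grasp_force'])
mv([.4132,-.2859,.25],3.6)
E
```

```text
0.28894292995645093 30.001666783355176
t 5.4 at [ 0.3853 -0.0291  0.3837] J [ -21.     0.8  100.8   -0.    78.2 -111. ] F [ 0.9  0.1 -1.3] MOVE [-0.0273, -0.2564, 0.1344] [0.08, 0.3, 86.39]
```

Call:
play_rows(motion=[[[0,-0.035,0,0,0,0],[0,-0.07,0,0,0,0],[0,-0.105,0,0,0,0],[0,-0.14,0,0,0,0],[-0.01,-0.18,0,0,0,7],[-0.02,-0.22,0.02,0,0,14],[-0.027,-0.259,0.04,0,0,21],[-0.028,-0.259,0.06,0,0,28]]])

```text
time_s: 6.07
position: [0.4151, -0.2924, 0.3224]
tcp_rot: [[-0.879, 0.478, 0.004], [0.478, 0.879, -0.007], [-0.007, -0.004, -1.0]]
force: [0.0, -0.4, -0.2]
opening: 0.292
grasp_force: 30.0
```

Call:
play_rows(motion=[[[0,0,0.02,0,0,7],[0,0,0.04,0,0,14],[0,0,0.06,0,0,21],[0,0,0.08,0,0,28],[0,0,0.1,0,0,35],[0,0,0.12,0,0,42],[0,0,0.14,0,0,49],[0,0,0.15,0,0,56]]])

```text
time_s: 6.73
position: [0.4125, -0.2845, 0.17]
tcp_rot: [[-0.099, 0.995, -0.002], [0.995, 0.099, 0.003], [0.003, -0.002, -1.0]]
force: [-0.5, -0.5, -1.1]
opening: 0.287
grasp_force: 30.0
```

```bash
python3 - <<'E'
from h import *
s=bot.read_state();print(s['opening'],s['grasp_force'])
c=snap('scene','s2.png'); t=snap('top')
m=c['frame'][180:310,300:460,::-1]; cv2.imwrite('pics/s2c.png',np.hstack([cv2.resize(m,None,fx=2.5,fy=2.5,interpolation=3),cv2.resize(t['frame'][140:270,310:470,::-1],None,fx=2.5,fy=2.5,interpolation=3)]))
mv([.4132,-.2859,.1],3.6)
E
```

```text
0.28740463747237205 29.992560013197362
t 6.8333 at [ 0.4125 -0.2844  0.1703] J [-47.4  26.8 103.5   0.   50.  -53.4] F [-0.5 -0.3  0.5] MOVE [-0.0018, 0.0008, 0.0703] [-0.16, -0.21, 2.44]
```

View pics/s2c.png

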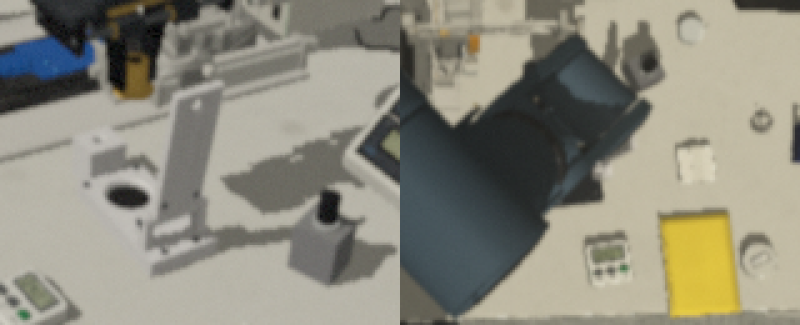

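The scene crop shows the fitting in the fingers at crop (133,75), with the pocket open at (128,196) and the lid upright at (190,150). The arm hides the jig in the top view.

Call:
play_rows(motion=[[[-0.002,0.001,0.02,0,0,1.2],[-0.002,0.001,0.05,0,0,2.4],[-0.002,0.001,0.08,0,0,2.4],[-0.002,0.001,0.1,0,0,2.4],[-0.002,0.001,0.11,0,0,2.4],[-0.002,0.001,0.11,0,0,2.4]]])

```text
time_s: 7.33
position: [0.4144, -0.2872, 0.0606]
tcp_rot: [[-0.065, 0.998, -0.002], [0.998, 0.065, 0.002], [0.002, -0.002, -1.0]]
force: [-0.1, 0.2, -0.1]
opening: 0.29
grasp_force: 30.0
```

```bash
python3 - <<'E'
from h import *
np.set_printoptions(precision=4,suppress=True)
c=snap('scene'); s=bot.read_state(); p=s['position']
fit=[(.021,.003),(.021,.006),(.018,0),(.013,.006),(.013,.036)]
seg=[(r,z+p[2]-.0265) for r,z in fit]
hp=np.array([proj(c,q) for q in cyl(p[0],p[1],seg)],np.float32)
b=(325,205,65,90); k=8
m=cv2.resize(c['frame'][205:295,325:390,::-1],None,fx=6.5,fy=6.5,interpolation=3)
f=lambda P:np.round((np.array(P)-[325,205]+.5)*6.5-.5).astype(np.int32).reshape(-1,1,2)
m2=m.copy()
cv2.polylines(m2,[f(cv2.convexHull(hp).reshape(-1,2))],True,(0,0,255),1)
def jig(o,yaw):
    a=np.radians(yaw); X=np.array([np.cos(a),np.sin(a),0]);Y=np.array([-np.sin(a),np.cos(a),0])
    def P(x,y,z): return np.array([o[0],o[1],0])+x*X+y*Y+[0,0,z]
    return P
P=jig([.4132,-.2859],-86.4)
pl=lambda pts:cv2.polylines(m2,[f([proj(c,q) for q in pts])],True,(0,200,0),1)
pl([P(-42,0,0)*0+P(-.042,-.038,.018),P(.1,-.038,.018),P(.1,.038,.018),P(-.042,.038,.018)])
pl([P(-.079,-.022,.0485),P(-.041,-.022,.0485),P(-.041,.022,.0485),P(-.079,.022,.0485)])
pl([P(.0235*np.cos(t),.0235*np.sin(t),.018) for t in np.linspace(0,6.28,40)])
cv2.imwrite('pics/s3.png',np.hstack([m,m2])[:600,:]); print(m.shape)
u=up(c,b); 
mv([.4132,-.2859,.04],3.6)
E
```

```text
(585, 422, 3)
t 7.3833 at [ 0.415  -0.2877  0.0618] J [-47.4  38.1 107.1   0.   34.8 -51.2] F [-0.1  0.2 -0.9] MOVE [0.002, -0.0017, 0.0218] [-0.01, -0.02, 0.12]
```

View pics/s3.png

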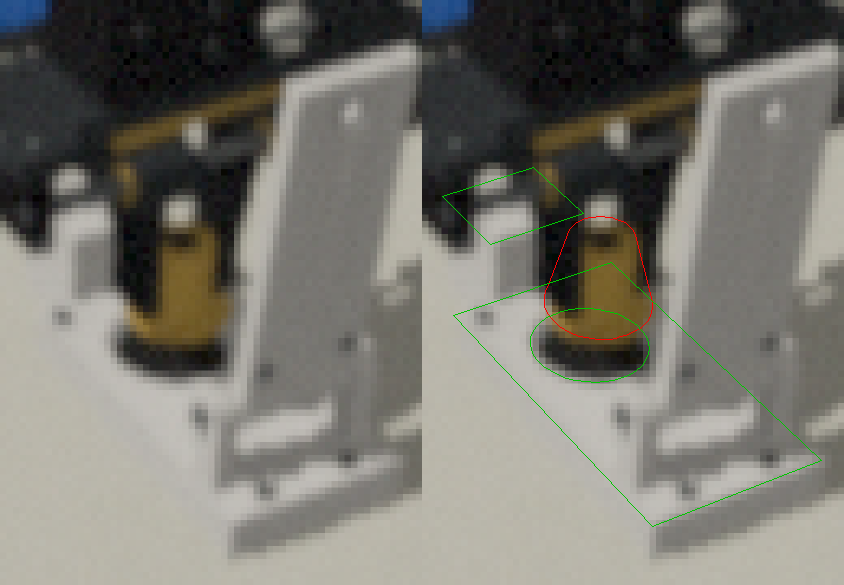

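The fitting hangs just behind and above the pocket: flange bottom is at about (175,348) in the left half, pocket's lower rim at (170,380). The plate's right corners match the model but the left end looks a few pixels off, so I'll check the jig model on the first, unobstructed pictures.

```bash
cat >> h.py <<'E'
def jig(o,yaw):
    a=np.radians(yaw); X=np.array([np.cos(a),np.sin(a),0]);Y=np.array([-np.sin(a),np.cos(a),0])
    return lambda x,y,z: np.array([o[0],o[1],0])+x*X+y*Y+[0,0,z]
def overlay(c,box,k,o,yaw,extra=[]):
    x,y,w,h=box; m=cv2.resize(c['frame'][y:y+h,x:x+w,::-1],None,fx=k,fy=k,interpolation=3)
    P=jig(o,yaw); S=16
    def pl(pts,col): cv2.polylines(m,[np.round((((np.array([proj(c,q) for q in pts])-[x,y]+.5)*k-.5)*S)).astype(np.int32).reshape(-1,1,2)],True,col,1,cv2.LINE_AA,4)
    T=np.linspace(0,6.28,40)
    pl([P(-.042,-.038,.018),P(.1,-.038,.018),P(.1,.038,.018),P(-.042,.038,.018)],(0,200,0))
    pl([P(-.079,-.022,.0485),P(-.041,-.022,.0485),P(-.041,.022,.0485),P(-.079,.022,.0485)],(255,0,0))
    pl([P(.0235*np.cos(t),.0235*np.sin(t),.018) for t in T],(0,0,255))
    pl([P(-.06+.006*np.cos(t),.006*np.sin(t),.0485) for t in T],(0,0,255))
    for e in extra: pl(e,(255,0,255))
    return m
E
python3 - <<'E'
from h import *
C={n:dict(np.load(f'c_{n}.npz')) for n in ['top','scene']}
a=overlay(C['top'],(338,175,74,50),6,[.4132,-.2859],-86.4); b=overlay(C['scene'],(325,205,62,90),5.7,[.4132,-.2859],-86.4)
H=max(a.shape[0],b.shape[0]); pad=lambda r:cv2.copyMakeBorder(r,0,H-r.shape[0],0,0,0)
M=np.hstack([pad(a),pad(b)]); print(M.shape); cv2.imwrite('pics/o1.png',M)
E
```

```text
(513, 797, 3)
```

View pics/o1.png

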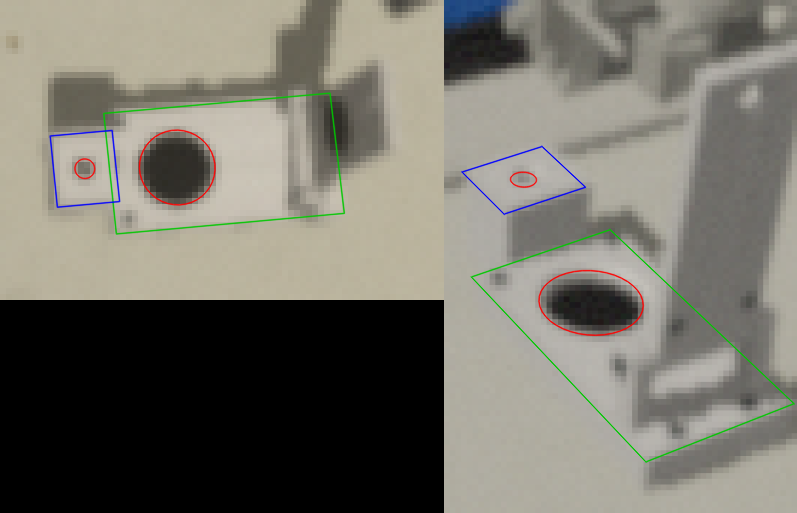

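The model lies well on the plate, post and pocket in both pictures; the yaw may be about a degree too large. The pocket estimate stands. I'll settle just above it and measure.

Call:
play_rows(motion=[[[0.002,-0.001,0.006,0,0,0],[0.002,-0.001,0.01,0,0,0],[0.002,-0.001,0.01,0,0,0],[0.002,-0.001,0.01,0,0,0],[0.002,-0.001,0.01,0,0,0]]])

```text
time_s: 7.8
position: [0.414, -0.2859, 0.0521]
tcp_rot: [[-0.064, 0.998, 0.001], [0.998, 0.064, -0.001], [-0.001, 0.001, -1.0]]
force: [-0.3, -0.1, -0.7]
opening: 0.29
grasp_force: 30.0
```

```bash
python3 - <<'E'
from h import *
np.set_printoptions(precision=4,suppress=True)
c=snap('scene'); p=bot.read_state()['position']
mv([.4132,-.2852,.0385],3)
b=(325,225,50,50); u=up(c,b); hsv=cv2.cvtColor(u.astype(np.uint8),cv2.COLOR_RGB2HSV)
rb=u[...,0]-u[...,2]
fit=[(.021,.003),(.021,.006),(.018,0),(.013,.006),(.013,.036)]
for th in [25,40]:
    m=(rb>th).astype(np.uint8); n,l,st,ce=cv2.connectedComponentsWithStats(m)
    print(th,[(upx(ce[i],b),np.r_[upx(st[i][:2],b),upx(st[i][:2]+st[i][2:4],b)],st[i][4]/64) for i in range(1,n) if st[i][4]>640])
for dy in [0,-.002,-.004]:
  h=np.array([proj(c,q) for q in cyl(p[0],p[1]+dy,[(r,z+p[2]-.0265) for r,z in fit])]); print(dy,h.min(0),h.max(0))
E
```

```text
t 7.85 at [ 0.414  -0.2859  0.0521] J [-47.4  39.1 107.6  -0.   33.2 -51. ] F [0.9 0.4 0.2] MOVE [0.0008, -0.0008, 0.0136] [0.04, 0.05, 0.65]
25 [(array([347.1308, 229.247 ]), array([340.6875, 224.5625, 360.4375, 238.8125]), np.float64(69.1875)), (array([352.4127, 252.1563]), array([342.9375, 240.9375, 359.8125, 261.0625]), np.float64(204.484375))]
40 [(array([346.9561, 227.8448]), array([341.4375, 224.5625, 352.9375, 230.5625]), np.float64(26.40625)), (array([352.4934, 252.6764]), array([343.3125, 241.6875, 359.1875, 260.4375]), np.float64(165.5))]
0 [342.5608 240.7027] [359.0524 259.4988]
-0.002 [342.9332 241.1198] [359.451  259.9479]
-0.004 [343.3066 241.5382] [359.8507 260.3983]
```

Call:
play_rows(motion=[[[0.0015,-0.001,0.003,0,0,0],[0.0015,-0.001,0.006,0,0,0],[0.0015,-0.001,0.008,0,0,0],[0.0015,-0.001,0.01,0,0,0],[0.0015,-0.001,0.0115,0,0,0],[0.0015,-0.001,0.0125,0,0,0],[0.0015,-0.001,0.0125,0,0,0]]])

```text
time_s: 8.43
position: [0.4132, -0.2842, 0.0389]
tcp_rot: [[-0.063, 0.998, 0.001], [0.998, 0.063, -0.0], [-0.0, 0.001, -1.0]]
force: [3.7, 1.6, -0.3]
opening: 0.289
grasp_force: 30.0
```

```bash
python3 - <<'E'
from h import *
np.set_printoptions(precision=4,suppress=True)
mv([.4132,-.2844,.0385],3)
c=snap('scene')
mm=overlay(c,(325,205,62,70),8,[.4132,-.2859],-87); cv2.imwrite('pics/s4.png',mm)
E
```

```text
t 8.4333 at [ 0.4132 -0.2842  0.0389] J [-47.3  40.5 108.1   0.1  31.4 -51. ] F [ 3.7  1.6 -0.3] MOVE [-0.0002, -0.0, 0.0004] [0.05, 0.02, 0.62]
```

View pics/s4.png

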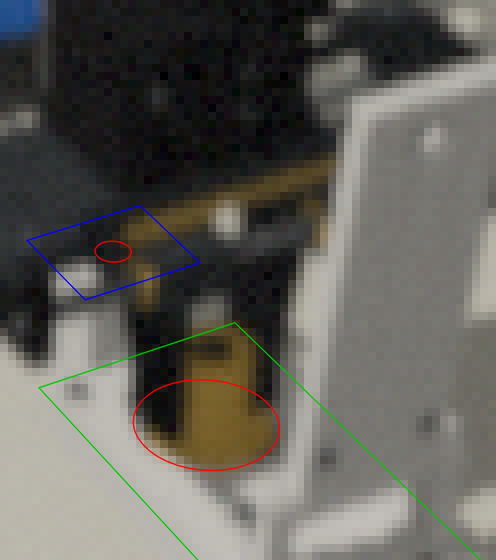

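The flange is down in the pocket, at about (215,440) in the crop. A side force of 3.7 N in +x says it rubs the -x wall, so I'll ease it over.

Call:
play_rows(motion=[[[0.0005,0.001,0,0,0,0],[0.001,0.002,0,0,0,0],[0.001,0.002,0,0,0,0],[0.001,0.002,0,0,0,0]]])

```text
time_s: 8.82
position: [0.4142, -0.283, 0.039]
tcp_rot: [[-0.064, 0.998, -0.001], [0.998, 0.064, 0.0], [0.0, -0.001, -1.0]]
force: [0.5, 0.0, -1.1]
opening: 0.291
grasp_force: 30.0
```

Call:
play_rows(motion=[[[0,0.001,0,0,0,0],[0,0.001,0,0,0,0],[0,0.001,0,0,0,0],[0,0.001,0,0,0,0],[0,0.001,0,0,0,0],[0,0.001,0,0,0,0]]], fingers=0.06)

```text
time_s: 9.32
position: [0.4156, -0.2831, 0.0391]
tcp_rot: [[-0.063, 0.998, -0.0], [0.998, 0.063, -0.0], [-0.0, -0.0, -1.0]]
force: [0.9, 0.2, -0.3]
opening: 0.643
grasp_force: 0.0
```

Call:
play_rows(motion=[[[0,0,-0.01,0,0,0],[0,0,-0.03,0,0,0],[0,0,-0.06,0,0,0],[0,0,-0.1,0,0,0],[0,0,-0.14,0,0,0],[0,0,-0.18,0,0,0],[0,0,-0.22,0,0,0],[0,0,-0.26,0,0,0]]])

```text
time_s: 9.98
position: [0.4149, -0.2823, 0.3019]
tcp_rot: [[-0.063, 0.998, 0.0], [0.998, 0.063, -0.0], [-0.0, 0.0, -1.0]]
force: [0.3, 0.5, -1.1]
opening: 0.687
grasp_force: 0.0
```

```bash
python3 - <<'E'
from h import *
np.set_printoptions(precision=4,suppress=True)
c=snap('scene'); np.savez('c_scene1',**c)
o,y=[.4148,-.2850],-87
P=jig(o,y)
def lidpts(ang,o=o):
    out=[]
    def L(x,yy,z): # x along lid toward hinge (neg = away), hinge at jig x .075,z .049
        return P(.075+x*np.cos(ang)+z*np.sin(ang)*1, yy, .049-x*np.sin(ang)+z*np.cos(ang))
    return L
ex=[]
for a in [1.65,1.75]:
    L=lidpts(a); ex.append([L(-.012,-.025,0),L(-.152,-.025,0),L(-.152,.025,0),L(-.012,.025,0)])
seg=[(.021,.003+.012),(.021,.018),(.013,.048)]
h=cv2.convexHull(np.array([proj(c,q) for q in cyl(*o,seg)],np.float32))
mm=overlay(c,(325,190,75,100),6,o,y,ex); cv2.imwrite('pics/s5.png',mm)
mv([.4148,-.45,.3],3)
E
```

```text
t 10.0333 at [ 0.4183 -0.2856  0.3099] J [-47.   15.8  94.2   0.   69.  -50.6] F [ 1.6 -1.7  3.4] MOVE [-0.1637, -0.0141, 0.0119] [0.61, 0.74, 0.66]
```

View pics/s5.png

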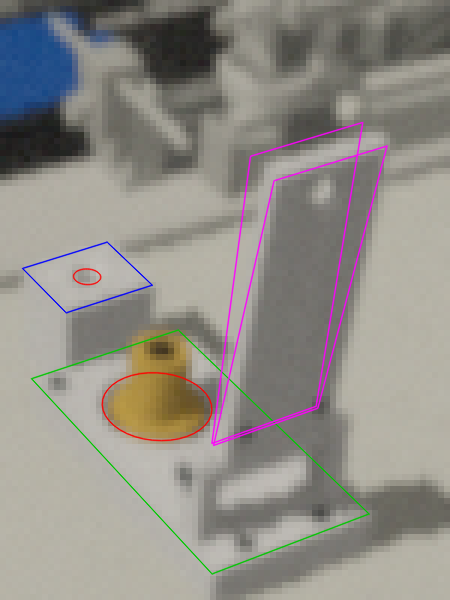

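The picture shows the fitting standing upright in the pocket at crop (158,400), let go. The lid matches the model at about 1.75 rad. Next I'll close the fingers and go behind the lid.

Call:
play_rows(motion=[[[-0.02,0.0,0,0,0,0.6],[-0.05,0.0,0,0,0,0.6],[-0.08,0.0,0,0,0,0.6],[-0.11,0.0,0,0,0,0.6],[-0.14,0.0,0,0,0,0.6],[-0.152,0.0,0,0,0,0.6],[-0.152,0.0,0,0,0,0.6],[-0.152,0.0,0,0,0,0.6]]], fingers=0.0)

```text
time_s: 10.7
position: [0.4247, -0.4338, 0.2987]
tcp_rot: [[-0.052, 0.999, -0.001], [0.999, 0.052, 0.002], [0.002, -0.001, -1.0]]
force: [-1.6, -0.2, 0.0]
opening: 0.164
grasp_force: 0.0
```

```bash
python3 -c "
from h import *
P=jig([.4148,-.2850],-87)
mv(P(.15,0,.172),3)"
```

```text
t 10.7 at [ 0.4247 -0.4338  0.2987] J [-56.2  25.4  80.6   0.   74.1 -59.2] F [-1.6 -0.2  0. ] MOVE [-0.0012, -0.002, 0.1267] [-0.04, -0.13, -0.01]
```

Call:
play_rows(motion=[[[-0.001,-0.002,0.03,0,0,0],[-0.001,-0.002,0.06,0,0,0],[-0.001,-0.002,0.09,0,0,0],[-0.001,-0.002,0.115,0,0,0],[-0.001,-0.002,0.127,0,0,0],[-0.001,-0.002,0.127,0,0,0],[-0.001,-0.002,0.127,0,0,0]]])

```text
time_s: 11.28
position: [0.4232, -0.4337, 0.172]
tcp_rot: [[-0.054, 0.999, -0.001], [0.999, 0.054, 0.002], [0.002, -0.001, -1.0]]
force: [0.4, -0.4, 1.6]
opening: 0.006
grasp_force: 0.0
```

Call:
play_rows(motion=[[[0.015,0,0,0,0,0],[0.03,0,0,0,0,0],[0.045,0,-0.002,0,0,0],[0.0575,0,-0.004,0,0,0],[0.067,0,-0.004,0,0,0],[0.076,0,-0.004,0,0,0],[0.087,0,-0.002,0,0,0],[0.098,0,0.001,0,0,0]]])

```text
time_s: 11.95
position: [0.4186, -0.3378, 0.1718]
tcp_rot: [[-0.053, 0.999, 0.002], [0.999, 0.053, -0.002], [-0.002, 0.002, -1.0]]
force: [1.7, -0.3, 0.5]
opening: 0.005
grasp_force: 0.5
```

```bash
python3 -c "
from h import *
P=jig([.4148,-.2850],-87)
mv(P(.0318,0,.163),3)"
```

```text
t 11.95 at [ 0.4186 -0.3378  0.1718] J [-50.8  28.9  98.6   0.   52.4 -53.8] F [ 1.7 -0.3  0.5] MOVE [0.0212, -0.0011, 0.0087] [0.1, 0.11, 0.01]
```

Call:
play_rows(motion=[[[0.011,0,0.004,0,0,0],[0.021,0,0.0085,0,0,0],[0.03,0,0.0145,0,0,0],[0.039,0,0.021,0,0,0],[0.047,0,0.029,0,0,0],[0.054,0,0.037,0,0,0],[0.06,0,0.046,0,0,0],[0.066,0,0.055,0,0,0]]])

```text
time_s: 12.62
position: [0.4142, -0.271, 0.115]
tcp_rot: [[-0.053, 0.999, -0.001], [0.999, 0.053, 0.001], [0.001, -0.001, -1.0]]
force: [-0.2, -0.7, 0.6]
opening: 0.004
grasp_force: 0.2
```

Call:
play_rows(motion=[[[0.004,0,0.01,0,0,0],[0.008,0,0.02,0,0,0],[0.01,0,0.03,0,0,0],[0.011,0,0.034,0,0,0],[0.011,0,0.034,0,0,0]]])

```text
time_s: 13.03
position: [0.413, -0.2597, 0.0806]
tcp_rot: [[-0.053, 0.999, -0.003], [0.999, 0.053, 0.003], [0.003, -0.003, -1.0]]
force: [0.6, -0.5, 0.8]
opening: 0.009
grasp_force: 0.0
```

```bash
python3 - <<'E'
from h import *
P=jig([.4148,-.2850],-87)
mv(P(-.0251,0,.078),3)
c=snap('scene','s6f.png'); cv2.imwrite('pics/s6.png',overlay(c,(325,205,70,80),7,[.4148,-.2850],-87))
E
```

```text
t 13.0333 at [ 0.413  -0.2597  0.0806] J [-45.3  35.4 108.9   0.   35.9 -48.4] F [ 0.6 -0.5  0.8] MOVE [-0.0003, 0.0005, 0.0026] [-0.16, -0.18, 0.05]
```

View pics/s6.png

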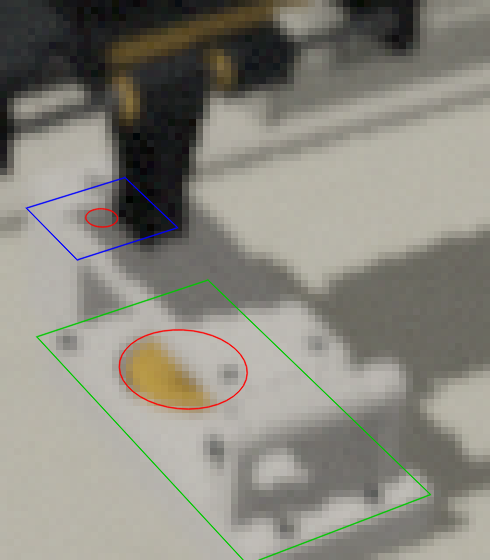

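The lid lies nearly level over the fitting, with the fingertips on it at crop (155,235). I'll press about 4 mm more, then lift off.

Call:
play_rows(motion=[[[0,0,0.002,0,0,0],[0,0,0.0045,0,0,0],[0,0,0.0045,0,0,0],[0,0,0.0045,0,0,0],[0,0,0.0045,0,0,0]]])

```text
time_s: 13.5
position: [0.4141, -0.2613, 0.0778]
tcp_rot: [[-0.053, 0.999, 0.0], [0.999, 0.053, -0.0], [-0.0, 0.0, -1.0]]
force: [-1.0, -0.3, 0.6]
opening: 0.007
grasp_force: 0.5
```

Call:
play_rows(motion=[[[0,0,-0.005,0,0,0],[0,0,-0.02,0,0,0],[0,0,-0.05,0,0,0],[0,0,-0.09,0,0,0],[0,0,-0.13,0,0,0],[-0.03,0,-0.15,0,0,0],[-0.065,0,-0.16,0,0,0],[-0.1,0,-0.16,0,0,0]]], fingers=0.06)

```text
time_s: 14.17
position: [0.4205, -0.363, 0.242]
tcp_rot: [[-0.055, 0.998, 0.005], [0.998, 0.055, -0.006], [-0.007, 0.004, -1.0]]
force: [1.0, -0.6, 0.1]
opening: 0.52
grasp_force: 0.0
```

```bash
python3 - <<'E'
from h import *
np.set_printoptions(precision=4,suppress=True)
P=jig([.4148,-.2850],-87)
C={n:snap(n) for n in ['scene','top']}; np.savez('c_scene2',**C['scene'])
o,y=[.4148,-.2850],-87; P=jig(o,y); a=.04
L=lambda x,yy,z:P(.075+x*np.cos(a)+z*np.sin(a),yy,.049-x*np.sin(a)+z*np.cos(a))
T=np.linspace(0,6.28,30)
ex=[[L(-.135+.0065*np.cos(t),.0065*np.sin(t),.008) for t in T],[L(-.012,-.025,.008),L(-.152,-.025,.008),L(-.152,.025,.008),L(-.012,.025,.008)]]
A=overlay(C['scene'],(325,205,70,80),7,o,y,ex); B=overlay(C['top'],(338,175,74,50),4,o,y,ex); B=cv2.copyMakeBorder(B,0,A.shape[0]-B.shape[0],0,0,0)
cv2.imwrite('pics/s7.png',np.hstack([A,B]))
print('pred hole',proj(C['scene'],L(-.135,0,.008)),L(-.135,0,.008))
mv([.5389,-.4405,.2],3)
E
```

```text
pred hole [339.2656 231.371 ] [ 0.4117 -0.2255  0.0624]
t 14.2667 at [ 0.4204 -0.3673  0.2396] J [-52.6  24.9  92.1  -0.1  62.5 -55.4] F [0.5 0.1 0.2] MOVE [-0.0786, 0.1146, 0.0407] [0.23, 0.49, -0.16]
```

View pics/s7.png

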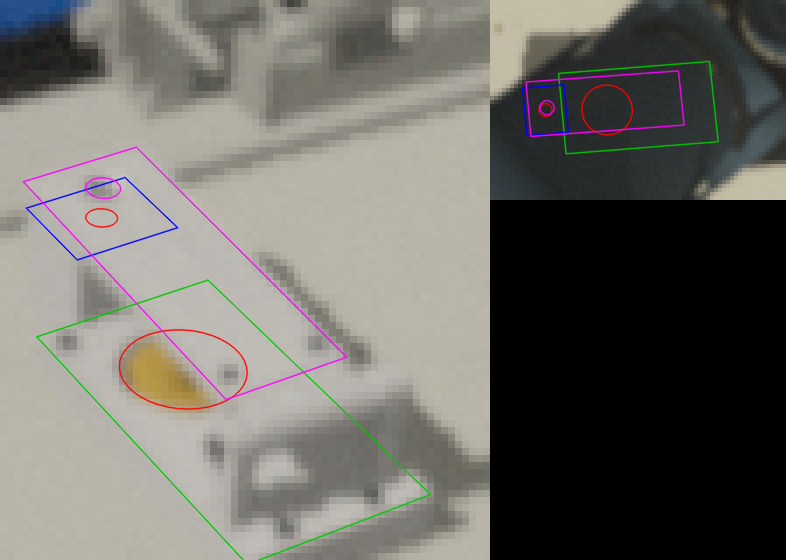

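The lid lies flat on the fitting and its hole at crop (100,187) agrees with the model at about 0.04 rad. The top view is still hidden by the arm. That was the tenth picture, so from here I work with numbers only. Next is the pin.

Call:
play_rows(motion=[[[-0.02,0.02,0,0,0,0],[-0.04,0.05,0,0,0,7],[-0.06,0.08,0,0,0,14],[-0.078,0.11,0.0,0,0,21],[-0.0785,0.1145,0,0,0,28],[-0.0785,0.1145,0,0,0,35],[-0.0785,0.1145,0,0,0,42],[-0.0785,0.1145,0,0,0,49]]])

```text
time_s: 14.93
position: [0.5375, -0.4322, 0.2367]
tcp_rot: [[0.723, 0.691, -0.002], [0.691, -0.723, 0.002], [-0.0, -0.003, -1.0]]
force: [-0.5, 0.5, -0.4]
opening: 0.689
grasp_force: 0.0
```

Call:
play_rows(motion=[[[0,0,0,0,0,7],[0,0,0,0,0,14],[0,0,0,0,0,21],[0,0,0,0,0,28],[0,0,0,0,0,35],[0,0,0,0,0,42],[0,0,0,0,0,44],[0,0,0,0,0,44]]])

```text
time_s: 15.6
position: [0.5373, -0.4323, 0.2372]
tcp_rot: [[1.0, 0.0, -0.001], [0.0, -1.0, 0.001], [-0.001, -0.001, -1.0]]
force: [-0.4, 0.1, 0.9]
opening: 0.688
grasp_force: 0.0
```

```bash
python3 - <<'E'
from h import *
np.set_printoptions(precision=4,suppress=True)
mv([.5389,-.4405,.076],-90)
C={n:snap(n) for n in ['scene','top']}; np.savez('c_scene3',**C['scene']); np.savez('c_top3',**C['top'])
for n in C:
  for k in ['jig','pin']:
    print(n,k,[(np.round(x['at'],4).tolist(),round(x['confidence'],2)) for x in finder.recognise(n,k)[:2]])
def hole(n,b,g,hz):
    c=C[n]; u=cv2.GaussianBlur(up(c,b).sum(2).astype(np.float32)/3,(0,0),4)
    x,y=((np.array(g)-b[:2]+.5)*8-.5).astype(int); w=u[y-24:y+25,x-24:x+25]
    wt=np.clip(np.median(w)-10-w,0,None); yy,xx=np.mgrid[y-24:y+25,x-24:x+25]
    p=upx((np.sum(wt*xx)/wt.sum(),np.sum(wt*yy)/wt.sum()),b); print(n,'hole px',p,'min/med',w.min(),np.median(w),'->',ray(c,p,hz))
o,y=[.4148,-.2850],-87; P=jig(o,y); H=[.4117,-.2255,.0624]
hole('scene',(325,205,70,80),proj(C['scene'],H),.0615)
hole('top',(338,175,74,50),proj(C['top'],H),.0615); print(proj(C['top'],H))
E
```

```text
t 15.6 at [ 0.5373 -0.4323  0.2372] J [-48.1  35.6  72.   -0.   72.6  41.9] F [-0.4  0.1  0.9] MOVE [0.0018, 0.0084, 0.1612] [-0.08, 0.07, 0.02]
scene jig [([0.406, -0.3289, 0.0423], 0.88)]
scene pin [([0.5336, -0.4492, 0.0756], 0.54)]
top jig []
top pin [([0.3966, -0.5167, 0.0143], 0.15)]
scene hole px [338.4067 231.5127] min/med 142.28856 177.64395 -> [ 0.41   -0.224   0.0615]
top hole px [nan nan] min/med 84.183304 85.649185 -> [nan nan nan]
[351.7531 201.4354]<stdin>:12: RuntimeWarning: invalid value encountered in scalar divide
```

Call:
play_rows(motion=[[[0.002,0.008,0.02,0,0,0],[0.002,0.008,0.05,0,0,0],[0.002,0.008,0.08,0,0,0],[0.002,0.008,0.11,0,0,0],[0.002,0.008,0.135,0,0,0],[0.002,0.008,0.15,0,0,0],[0.002,0.008,0.161,0,0,0],[0.002,0.008,0.161,0,0,0]]])

```text
time_s: 16.57
position: [0.5386, -0.44, 0.0736]
tcp_rot: [[1.0, 0.001, -0.004], [0.001, -1.0, 0.004], [-0.004, -0.004, -1.0]]
force: [0.2, 0.1, 0.2]
opening: 0.688
grasp_force: 0.0
```

Call:
play_rows(motion=[[[0,0,0,0,0,0],[0,0,0,0,0,0],[0,0,0,0,0,0],[0,0,0,0,0,0],[0,0,0,0,0,0],[0,0,0,0,0,0],[0,0,0,0,0,0],[0,0,0,0,0,0]]], fingers=0.0)

```text
time_s: 17.23
position: [0.5399, -0.4414, 0.077]
tcp_rot: [[1.0, 0.001, 0.0], [0.001, -1.0, -0.0], [0.0, 0.0, -1.0]]
force: [0.5, 0.6, 2.3]
opening: 0.221
grasp_force: 30.0
```

Call:
play_rows(motion=[[[0,0,-0.01,0,0,0],[0,0,-0.03,0,0,0],[0,0,-0.06,0,0,0],[0,0,-0.09,0,0,0],[0,0,-0.12,0,0,0],[0,0,-0.15,0,0,0],[0,0,-0.16,0,0,0],[0,0,-0.16,0,0,0]]])

```text
time_s: 17.9
position: [0.5412, -0.4428, 0.2409]
tcp_rot: [[1.0, 0.001, 0.005], [0.001, -1.0, -0.006], [0.005, 0.006, -1.0]]
force: [0.1, -0.9, -0.1]
opening: 0.219
grasp_force: 30.0
```

Call:
play_rows(motion=[[[-0.016,-0.027,0,0,0,0],[-0.032,-0.054,0,0,0,0],[-0.048,-0.081,0,0,0,0],[-0.064,-0.108,0,0,0,0],[-0.08,-0.135,0,0,0,0],[-0.096,-0.162,0,0,0,0],[-0.112,-0.189,0,0,0,0],[-0.128,-0.216,0,0,0,0]]])

```text
time_s: 18.57
position: [0.4095, -0.223, 0.2346]
tcp_rot: [[1.0, 0.0, -0.003], [0.0, -1.0, 0.003], [-0.003, -0.003, -1.0]]
force: [0.3, 0.7, 0.0]
opening: 0.218
grasp_force: 30.0
```

Call:
play_rows(motion=[[[0,0,0.01,0,0,0],[0,0,0.03,0,0,0],[0,0,0.045,0,0,0],[0,0,0.05,0,0,0],[0,0,0.05,0,0,0],[0,0,0.05,0,0,0]]])

```text
time_s: 19.07
position: [0.4113, -0.2251, 0.1858]
tcp_rot: [[1.0, 0.0, -0.002], [0.0, -1.0, 0.002], [-0.002, -0.002, -1.0]]
force: [0.0, -0.5, 0.2]
opening: 0.22
grasp_force: 30.0
```

```bash
python3 - <<'E'
from h import *
np.set_printoptions(precision=3,suppress=True,linewidth=200)
mv([.4117,-.2251,.15],-90)
s=bot.read_state(); print(s['opening'],s['grasp_force']); p=s['position']
c=snap('scene'); np.savez('c_pin',**c)
for nm,dz in [('collar',-.025),('tip',-.071),('mid',-.05)]: print(nm,proj(c,[p[0],p[1],p[2]+dz]))
print('pin10mm+x',proj(c,[p[0]+.01,p[1],p[2]-.05])-proj(c,[p[0],p[1],p[2]-.05]))
q=proj(c,[p[0],p[1],p[2]-.05]).astype(int); print(q)
g=c['frame'].sum(2)//3
np.savetxt('/dev/stdout',g[q[1]-14:q[1]+16,q[0]-12:q[0]+13],fmt='%3d')
r=finder.outline_of('scene','pin')
for x in r[:2]:
    ys,xs=np.nonzero(x['pixels']); print(round(x['confidence'],2),len(xs),xs.min(),xs.max(),ys.min(),ys.max())
E
```

```text
t 19.0667 at [ 0.411 -0.225  0.186] J [-42.4  23.2 107.2   0.   49.8  47.6] F [ 0.  -0.5  0.2] MOVE [0.0005, 0.0001, 0.0358] [-0.09, 0.1, 0.03]
0.22010859535473182 29.999874079367146
collar [340.243 198.961]
tip [339.668 214.468]
mid [339.928 207.474]
pin10mm+x [ 3.455 -0.854]
[339 207]
 43  41  41
 81  77  79  81  79  81  86 106 119  89  44  23  28  11  12  15  20  21  13  19  26  43  52  45  40
 81  79  81  78  78  84  85 105 130 107  67  39  27  23  17  20  11  23  39  58  52  49  55  43  40
 84  77  83  81  79  80  83 108 137 131 101  74  48  32  19  30  42  51  80 108  93  68  51  48  49
 83  85  82  82  80  81  86 102 129 139 130 117  93  64  56  61  77  94 122 137 126  93  58  47  41
 85  83  82  83  81  82  82  92 111 126 138 134 112 100  90  97 113 124 138 139 131 105  69  46  46
 85  86  81  84  82  83  84  83  91 104 122 128 115 105 108 116 122 128 126 123 118 100  71  47  44
 84  82  82  80  82  82  82  84  85  85 108 128 118 107 114 119 115 118 116 113 107 100  87  59  52
 85  83  82  85  85  84  86  85  81  83 110 136 124 109 114 113 107 120 135 128 117 116 121 101  70

[... 1199 characters left out ...]

 42  38  44  43  43  42  52  54  68  85  99 108 121 141 151 148 140 119 115 117 114 110 110 111 107
 44  49  49  48  70  79  97 107 123 138 146 151 155 165 163 156 146 132 136 135 118 112 114 111 109
 68  81  88 102 120 139 146 150 156 163 166 166 169 171 169 162 154 146 148 144 125 116 120 118 110
119 136 142 147 154 163 168 164 168 170 172 170 171 169 170 169 162 155 152 144 128 120 121 122 121
158 163 166 167 169 170 171 169 172 170 171 173 171 170 170 169 167 162 151 136 130 133 135 142 149
169 171 171 171 171 171 170 170 172 170 169 171 171 171 174 171 169 167 158 146 151 152 157 163 165
170 169 171 170 173 171 173 172 171 170 171 172 171 170 170 171 172 172 166 163 165 168 168 168 169
```

```bash
python3 - <<'E'
from h import *
np.set_printoptions(linewidth=220)
c=dict(np.load('c_pin.npz')); 
g=c['frame'].astype(int)
for nm in ['c_scene3']:
    b=np.load(nm+'.npz')['frame'].astype(int)
    d=np.abs(g-b).sum(2)//3
    print(nm); np.savetxt('/dev/stdout',(d)[190:222,327:356],fmt='%3d')
    print('bg gray'); np.savetxt('/dev/stdout',(b.sum(2)//3)[193:216:2,327:356],fmt='%3d')
E
```

```text
c_scene3
bg gray
77  94 123 138 131 108  84  64  51  74 105 109 111 110 111 117 101  88  79  68  66  60  52  47  43
 84  82  85  82  86  88 103 126 146 149 129  95  79  75  93  93  80  76  69  59  48  51  48  49  42  35  39  47  38
 87  84  82  83  83  87  83  89 103 124 143 152 146 132 131 137 142 139 130 106  77  58  54  44  42  44  44  35  41
 84  87  86  87  84  86  80  86  84  90 113 142 152 155 154 156 158 157 155 149 130 101  64  46  44  44  39  36  40
 87  87  88  89  87  86  86  86  87  86 109 137 145 149 149 145 143 135 131 126 119 105  71  50  44  49  47  42  39
 85  90  86  85  86  86  86  89  83  85 106 131 145 144 142 124 115 125 138 132 120 122 129 104  70  60  63  66  77
 88  89  85  87  87  85  85  82  94 114 128 149 152 149 140 123 107 119 141 153 154 153 160 146 121 105 105 116 121
 84  84  78  72  69  70  61  69 107 143 151 151 147 142 137 125 110 104 112 121 142 156 159 149 129 110 108 109 107
 65  56  51  47  43  34  34  45  92 134 135 122 121 132 137 119 107 105 105 106 116 125 142 155 159 144 124 105  98
 36  31  29  33  34  30  37  28  49  71  74  84 112 133 135 117 106 105 103 108 112 113 114 124 141 156 163 153 129
 34  40  37  35  36  38  35  34  41  36  40  50  80 124 138 130 127 118 106 106 111 114 115 115 117 119 138 155 154
 40  39  38  38  40  41  35  38  38  40  55  60  81 117 141 148 141 121 108 110 116 115 115 111 112 102  90 105 108
```

```bash
python3 - <<'E'
from h import *
c=dict(np.load('c_pin.npz')); 
g=c['frame'].astype(int); b=np.load('c_scene3.npz')['frame'].astype(int)
d=(g-b).sum(2)//3
print('    '+' '.join('%4d'%i for i in range(327,352)))
for r in range(180,220): print(r,' '.join('%4d'%v for v in d[r,327:352]))
E
```

```text
327  328  329  330  331  332  333  334  335  336  337  338  339  340  341  342  343  344  345  346  347  348  349  350  351
180   -6   -4   -3   -2   -2  -11  -39  -76  -78  -96  -80  -70  -64  -65  -51  -46  -36  -52  -71  -79  -84  -87  -90  -90  -87
181   -6   -3   -4   -1   -5  -10  -34  -59  -65  -66  -49  -41  -41  -47  -53  -60  -55  -59  -77  -90  -86  -85  -79  -90  -86
182   -5   -4   -3   -2   -7   -6  -24  -46  -49  -56  -48  -64  -56  -76  -96  -81  -83  -83  -99  -79  -77  -79  -71  -87  -99
183   -5   -7   -3   -4   -1   -6  -27  -45  -65  -78  -72  -92  -78  -84  -94  -90  -84  -82  -77  -86  -86  -78  -83 -113 -138
184    1   -4   -2    1   -7   -7  -31  -56  -74  -86  -83  -76  -75  -82  -82  -79  -71  -63  -82 -101 -113 -116 -119 -144 -167
185   -4   -5    1   -4   -4   -5  -23  -58  -71  -78  -74  -64  -65  -61  -72  -72  -68  -72  -78 -128 -142 -147 -147 -160 -153
186   -4   -1   -4   -2   -1   -8  -17  -41  -56  -60  -54  -52  -52  -52  -62  -59  -63  -48  -66 -100 -133 -157 -148 -144 -154
187   -6   -3   -1   -2   -4   -7  -11  -40  -42  -57  -55  -51  -51  -50
[... 3483 characters left out ...]
   -4   -6   -3   -3   -2   -6   -6   -7   -5   -3   -5
215   -5   -6   -7   -6    0   -5   -1   -6   -2    0   -5   18   13   -5   -1   -5   -5   -3   -5   -3   -3   -5   -4   -1   -4
216   -3   -6    0    1   -9   -5   -1   -7    2   -1   -4   -3   -6   -4   -5   -5   -4   -6   -3   -4   -3   -4   -6   -5   -3
217   -7    5    3   -7   -2   -8   -2   -2   -3   -4   -3   -5   -5   -3   -4   -4   -5   -4   -3   -2   -5   -6   -1   -5   -2
218   -5   -3   -7   -4   -6   -3   -6   -2   -3   -6   -6   -6   -5   -3   -4   -6   -5   -5   -5   -4   -3   -3   -2   -2   -4
219   -6   -4   -5   -6   -8   -4   -2   -9   -5   -5   -4   -7   -5   -8   -7   -4   -4   -4   -5   -6   -4   -3   -3   -6   -2
```

The difference map puts the shank tip at about (339,215) against a predicted (339.7,214.5). The pin is therefore centred in the hand within about 1 mm, and the tip lines up with the hole in the same view. I'll turn the gripper clear of the frame and lower to just above the hole.

Call:
play_rows(motion=[[[0,0,0.01,0,0,-7],[0,0,0.02,0,0,-14],[0,0,0.03,0,0,-21],[0,0,0.04,0,0,-28],[0,0,0.047,0,0,-30],[0,0,0.047,0,0,-30],[0,0,0.047,0,0,-30]]])

```text
time_s: 19.75
position: [0.4119, -0.2257, 0.1399]
tcp_rot: [[0.866, 0.499, 0.0], [0.499, -0.866, -0.0], [0.0, 0.001, -1.0]]
force: [-0.0, 0.1, -0.8]
opening: 0.219
grasp_force: 30.0
```

```bash
python3 - <<'E'
from h import *
mv([.4110,-.2252,.12],-60)
c=snap('scene'); p=bot.read_state()['position']; print(proj(c,[p[0],p[1],p[2]-.071]))
g=c['frame'].astype(int); b=np.load('c_scene3.npz')['frame'].astype(int)
d=(g-b).sum(2)//3
print('    '+' '.join('%4d'%i for i in range(330,350)))
for r in range(214,236): print(r,' '.join('%4d'%v for v in d[r,330:350]),'|',' '.join('%3d'%v for v in b.sum(2)[r,330:350]//3))
E
```

```text
t 19.75 at [ 0.4119 -0.2257  0.1399] J [-42.4  27.9 109.5   0.   42.6  17.7] F [-0.   0.1 -0.8] MOVE [-0.0006, -0.0009, 0.0199] [0.03, -0.01, -0.04]
[339.54799626 229.25702023]
     330  331  332  333  334  335  336  337  338  339  340  341  342  343  344  345  346  347  348  349
214    5   -1   -6   17   42   80   93   71   33    3  -44  -74  -78  -94  -66  -32  -11   -4   -5   -6 |  31  37  35  26  34  43  33  40  50  71 116 139 142 138 122 108 107 116 116 116
215    2   -2    2    3   22   71   93   79   62   34    0  -33  -48  -54  -38  -12   -4   -5   -1   -4 |  38  40  41  35  38  38  40  55  60  81 117 141 148 141 121 108 110 116 115 115
216   -1   -6    0    0   -3   23   38   41   28    5  -19  -36  -30  -25  -16   -6   -3    1   -2   -2 |  42  52  47  53  61  66  85 103 110 127 145 156 153 144 125 118 121 116 114 116
217    2   -3   -4   -1   -2   -4    4    5  -10  -36  -52  -45  -20  -11   -2   -5   -2   -4   -4    0 |  55  71  87  99 109 125 141 149 156 160 168 167 160 151 135 139 137 123 117 115
218   -3   -4   -5   -6   -2   -2   -3   -6  -20  -52  -67  -46  -16   -4  
[... 2572 characters left out ...]
   -1   -4   -4  -10  -27  -23  -13  -10   -6   -8   -9   -7 | 184 186 185 187 185 186 179 160 142 142 153 172 185 189 186 186 184 186 186 186
233   -2   -5   -3   -3   -3   -3   -3   -4   -5   -1   -3   -6   -9   -7   -5   -1   -3    0   -3   -5 | 179 183 187 186 187 186 184 176 169 165 166 176 185 187 184 184 184 184 185 187
234   -2   -2   -5   -4   -4   -3   -1   -4   -3   -4   -4   -3   -4   -4   -2   -1   -5   -3   -3   -5 | 174 179 185 186 186 186 185 186 181 180 182 184 186 188 186 184 186 184 185 187
235   -5   -4   -2   -5   -2   -3   -4   -4   -3   -5   -3   -4   -2   -3   -1   -3   -2   -4   -2   -5 | 174 179 180 185 185 187 186 188 186 186 186 186 184 186 185 186 184 185 184 185
```

Shank (column 339.4) and lid hole (column 339.2 to 339.5, row 231.4) line up. Inserting.

Call:
play_rows(motion=[[[0,-0.0005,0.004,0,0,0],[0,-0.0005,0.008,0,0,0],[0,-0.0005,0.012,0,0,0],[0,-0.0005,0.016,0,0,0],[0,-0.0005,0.018,0,0,0],[0,-0.0005,0.018,0,0,0]]])

```text
time_s: 20.3
position: [0.4117, -0.2252, 0.1211]
tcp_rot: [[0.866, 0.5, 0.0], [0.5, -0.866, -0.0], [0.0, 0.0, -1.0]]
force: [1.3, 0.4, -0.4]
opening: 0.218
grasp_force: 30.0
```

Call:
play_rows(motion=[[[0,0,0.003,0,0,0],[0,0,0.006,0,0,0],[0,0,0.009,0,0,0],[0,0,0.012,0,0,0],[0,0,0.012,0,0,0]]])

```text
time_s: 20.72
position: [0.4118, -0.2252, 0.1091]
tcp_rot: [[0.866, 0.5, 0.001], [0.5, -0.866, -0.0], [0.0, 0.001, -1.0]]
force: [2.7, -1.1, -2.2]
opening: 0.221
grasp_force: 30.0
```

Call:
play_rows(motion=[[[0.0005,0.0006,0.003,0,0,0],[0.0005,0.0006,0.006,0,0,0],[0.0005,0.0006,0.009,0,0,0],[0.0005,0.0006,0.012,0,0,0],[0.0005,0.0006,0.012,0,0,0]]])

```text
time_s: 21.13
position: [0.4122, -0.2253, 0.097]
tcp_rot: [[0.866, 0.5, -0.0], [0.5, -0.866, 0.0], [-0.0, -0.0, -1.0]]
force: [1.5, -0.7, -1.9]
opening: 0.222
grasp_force: 30.0
```

Call:
play_rows(motion=[[[0.0004,0.0005,0.003,0,0,0],[0.0004,0.0005,0.006,0,0,0],[0.0004,0.0005,0.009,0,0,0],[0.0004,0.0005,0.011,0,0,0],[0.0004,0.0005,0.011,0,0,0]]])

```text
time_s: 21.55
position: [0.4125, -0.2251, 0.0861]
tcp_rot: [[0.866, 0.5, -0.001], [0.5, -0.866, 0.001], [-0.0, -0.001, -1.0]]
force: [0.2, -0.1, -0.3]
opening: 0.222
grasp_force: 30.0
```

Call:
play_rows(motion=[[[0,0,0.002,0,0,0],[0,0,0.004,0,0,0],[0,0,0.005,0,0,0],[0,0,0.005,0,0,0],[0,0,0.005,0,0,0]]])

```text
time_s: 21.97
position: [0.4126, -0.2249, 0.0819]
tcp_rot: [[0.866, 0.5, -0.0], [0.5, -0.866, 0.001], [0.0, -0.001, -1.0]]
force: [0.7, 2.1, 6.3]
opening: 0.22
grasp_force: 30.0
```

Call:
play_rows(motion=[[[0,0,0.001,0,0,0],[0,0,0.002,0,0,0],[0,0,0.002,0,0,0],[0,0,0.002,0,0,0],[0,0,0.002,0,0,0]]])

```text
time_s: 22.38
position: [0.4126, -0.2249, 0.0817]
tcp_rot: [[0.866, 0.501, 0.001], [0.501, -0.866, -0.0], [0.0, 0.0, -1.0]]
force: [-2.3, 3.3, 23.2]
opening: 0.222
grasp_force: 30.0
```

Call:
play_rows(motion=[[[0,0,-0.0003,0,0,0],[0,0,-0.0003,0,0,0],[0,0,-0.0003,0,0,0],[0,0,-0.0003,0,0,0],[0,0,-0.0003,0,0,0],[0,0,-0.0003,0,0,0]]])

```text
time_s: 22.88
position: [0.4126, -0.2249, 0.0817]
tcp_rot: [[0.866, 0.5, 0.0], [0.5, -0.866, -0.0], [0.0, 0.0, -1.0]]
force: [-0.8, 3.9, 20.7]
opening: 0.218
grasp_force: 30.0
```

```bash
python3 - <<'E'
from h import *
np.set_printoptions(precision=4,suppress=True)
c=snap('scene'); s=bot.read_state(); print(s['time_s'],s['position'],s['force'],s['grasp_force'])
# lid right/near edge: compare gradient along the lid's near long edge for several lid angles
P=jig([.4148,-.2850],-87)
g=cv2.GaussianBlur(cv2.cvtColor(c['frame'],cv2.COLOR_RGB2GRAY),(0,0),.7).astype(np.float32)
g0=cv2.GaussianBlur(cv2.cvtColor(np.load('c_scene3.npz')['frame'],cv2.COLOR_RGB2GRAY),(0,0),.7).astype(np.float32)
# vertical shift of lid texture (free-end near corner region) between before (0.04) and now
for (x0,y0,w,h) in [(326,240,20,25),(345,255,25,15)]:
    print(cv2.phaseCorrelate(g0[y0:y0+h,x0:x0+w],g[y0:y0+h,x0:x0+w]))
for X in (-.12,-.10,-.05):
    L=lambda a:P(.075+X*np.cos(a),-.025,.049-X*np.sin(a)+.008)
    u=proj(c,L(0)); v=proj(c,L(.04)); print(X,u,v,'before',g0[int(u[1])-5:int(u[1])+7,int(round(u[0]))].astype(int),'now',g[int(u[1])-5:int(u[1])+7,int(round(u[0]))].astype(int))
E
```

```text
22.9333 [ 0.4126 -0.2249  0.0817] [-1.3061  4.0953 21.213 ] 30.003705251729116
((-0.10434858173519324, 0.7968405280386435), 1.0504409685134888)
((0.3612358144729573, 0.6134983349951302), 0.9761006596883138)
-0.12 [333.8284 238.4775] [333.8924 236.9757] before [188 188 187 185 184 182 181 181 180 179 179 179] now [173 179 183 184 184 183 181 179 178 177 177 177]
-0.1 [337.7961 242.4994] [337.858  241.2381] before [189 189 188 186 182 174 161 147 134 127 124 124] now [182 185 186 186 184 181 174 162 148 134 125 122]
-0.05 [348.2392 253.0853] [348.282  252.4423] before [189 188 187 185 182 176 169 160 152 147 145 146] now [187 186 185 184 182 178 172 164 155 147 144 143]
```

The grip is steady at 21 N on a hard stop at the expected home height, and the lid edge dropped about 1.1 px (1.26 expected for fully shut). Handing in.

```bash
python3 -c "
from rig import bot
print(bot.hand_in())"
```

```text
the job is handed in; nothing more can be done
None
```

I handed the job in at about 23 s: the fitting is in the pocket and the jig is folded shut over it. The pin is home and held pressed at about 21 N against a hard stop. The hand-in call returned no verdict, and I didn't re-check the timer, beaker and gauze pack at the end.

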